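# Start the dryer timer against the folding-table fence

### The arm

A 6-joint arm with a two-finger parallel gripper is mounted at the origin on the work surface. World frame = base frame: x ahead of the robot, y to its left, z up, the work surface at z = 0. Lengths are in m, angles in rad, forces in N, time in s.
With the tool pointing down it reaches from about 0.225 to 0.875 m from the base axis. Payload 3.4 kg.
Tool frame: the origin (TCP) lies on the centre line of the jaws, within the pads' length; the fingertips stand 17 mm ahead of it and the grasp point (between the pads) lies 2 mm behind it; z points along the fingers, y is the line along which they close (so a half turn about z gives the same grasp; the last joint's range is limited). The gripper opens to 85 mm and grips with 20 to 120 N. Pads are 22 mm wide; open, the fingers measure 114 mm over their backs; the gripper's body (76 mm by 85 mm) begins 54 mm behind the grasp point. The pads swing forward as they close: fully open they stand 13 mm farther back than shut.
Start: joints at [-1.285, 0.276, 1.505, -0, 1.361, -0.121], TCP at [0.228, -0.528, 0.248] pointing down, gripper open.
Joint ranges: [-2.89, 2.89], [-0.75, 2.08], [0.22, 2.7], [-1.18, 4.32], [0.11, 2.71], [-2.7, 2.7]. Speed limits (rad/s): [2.57, 2.57, 3.14, 3.14, 3.14, 3.14].

### API

Orientations are given as [roll, pitch, yaw] about the fixed x, y, z axes, in that order (R = Rz(yaw) Ry(pitch) Rx(roll)).
In Python, from bench import sense, snapshot, workorder gives the robot as it stands. The module is installed in compiled form; this text tells all that it offers.
- The arm moves only by the tool move_arm, never from a script. Its argument "motion" is a list of rows, each an object of numbers: "x", "y", "z": the shift along the tool's x, y, z normalised to -1 to 1, where 1 is 20 mm; "wx", "wy", "wz": the turn, a rotation vector about the tool's x, y, z normalised to -1 to 1, where 1 is 8 degrees; "grip": the opening, from 0 (shut) to 1 (fully open). In form: [{"x": .., "y": .., "z": .., "wx": .., "wy": .., "wz": .., "grip": ..}, ...]. A call has 1 to 8 rows; each row shifts and turns the commanded pose from where the row before left it, along the tool's axes as they then stand; what a row does not reach is not made up. A row lasts 1/10 s, in which the tool goes at most 50 mm and 8.59 degrees, less where a joint would pass 70% of its speed; a pose out of reach is approached as far as the arm can. A call with a number of a shift or a turn outside -1 to 1 is refused whole. A call with a gripper value outside its range is refused whole. The fingers move at their own pace and stop on an object; "squeeze" is the grip in N (left out, the last holds). Time passes only in rows, so rows that do not move let the fingers close. It gives the time, the measured TCP pose, the force, the opening and the grip force at its end, in the units of the state.
- sense(): the state, without advancing time (a new reading comes with each control period).
- snapshot(name): name is "scene" or "top" or "wrist"; returns a dict with "color" (400x640x3 uint8, red, green, blue), "range_z" (400x640 float32, m along the optical axis (not along the pixel's ray), 0 where there is no reading), "camera_matrix" (3x3 intrinsics, pixels), "extrinsics" (4x4, takes a point from camera to world coordinates). Camera axes: x right, y up, looking along -z (the intrinsics and any distortion apply to the point x, -y, -z); pixel columns grow to the right and rows downward; lengths in m; the calibration is good to about 2 mm. A picture is of the moment at which its call begins.
- workorder.job_done(): hands the job in; it is judged then, once.
The state is a dict: "time_s": time; "joints": joint angles; "dq": joint speeds; "effort": joint torques, N m; "tcp_pos": TCP position; "tool_rot": TCP orientation; "ft_force": force on the tool from outside, world axes, zero at the start; "moment": the same for the moment, N m; "opening": finger opening in m; "grasp_force": force on a finger pad.
Only numpy, scipy, OpenCV 4.12 (cv2) and the standard library are available. Lean on these libraries where they do the work, as an engineer would, in place of code of your own. Each camera call takes 0.05 s, during which the arm holds its last target. There are 200 camera calls.

### The job

Start the countdown for the dryer load on the box-shaped timer: push it by its front plunger until its back rests squarely against the metal fence on the folding table, then, with the fence bracing it, keep the plunger pushed all the way in for a second and let it spring out again. Leave the timer standing flat against the fence, and leave the round timer where it is.

Things in the scene. Friction and masses are not known exactly. Their poses are not given: they have to be found in the camera images.
- timer: Loose box-shaped white timer, 60 mm deep (x) x 120 wide (y) x 52 high, 0.25 kg; screen and dial on top (to 60 mm). Origin: centre of underside; x points from front to back. A grey plunger 32 mm across stands out of the front (-x) face, axis along x, 28 mm above the table, its flat end 48 mm before the origin. Starts 35 to 65 mm short of the fence, back towards it, within 12 degrees of square.
- plunger (a joint): Travel of the box-shaped timer's spring plunger: 0 out, 0.008 m fully in, towards the timer's back. It starts to move at about 1.8 N, takes about 6 N to go fully in, and springs out when let go. On the open table the timer slides away at about 1 to 3 N, before the plunger is fully in.
- fence: Fixed straight smooth aluminium bar on the table, 24 mm thick (its x), 440 mm long (its y), 45 mm high. Origin: centre of its underside; x points away from the robot. The face towards the timers is the plane x = -12 mm in its frame, so the timer's origin is at x = -42 mm when its back touches squarely.
- round_timer: Loose round white timer, 92 mm across, 52 mm high (a knob on top reaches 59 mm), with the same plunger on its robot side; origin: centre of its underside. It stands before the same fence, left or right of the box-shaped one, centres 200 mm or more apart. Not to be used or moved.

How it is judged:
By the outcome, as a careful person would: the job done as asked, in the order asked, and still so for the second after the job is handed in, with the robot touching nothing.
It also fails if it takes over 40 s, if anything falls off the work surface, if the arm or the gripper's body presses on something with over 40 N, if the wrist force passes 120 N, or if a joint passes its speed limit or range.

## Working session

There is one attempt and no reset: what is moved stays moved. The work goes in short steps, Python scripts to look and compute and a tool call to move; the robot and the scene stay as the last step left them, time stands still between calls to the robot, and variables do not carry over. Pictures are saved under pics/ and viewed, at most 10 in all, crops included, and the job is handed in when it is done.

Besides the shell and the picture viewer there is one more tool, called after "Emit:" in YAML: its name, and indented under it one key for each argument. move_arm: Moves the arm, as the interface text tells. Scaled input: -1 to 1 covers 20 mm each way for a shift and 8 degrees each way for a turn. Its arguments: {"type":"object","properties":{"motion":{"type":"array","items":{"type":"object","properties":{"x":{"type":"number","minimum":-1,"maximum":1},"y":{"type":"number","minimum":-1,"maximum":1},"z":{"type":"number","minimum":-1,"maximum":1},"wx":{"type":"number","minimum":-1,"maximum":1},"wy":{"type":"number","minimum":-1,"maximum":1},"wz":{"type":"number","minimum":-1,"maximum":1},"grip":{"type":"number"}}}},"squeeze":{"type":"number"}},"required":["motion"]}

```bash
mkdir -p pics
cat > h.py <<'E'
import numpy as np, cv2
from bench import sense, snapshot, workorder
def cloud(s):
    z=s["range_z"]; K=s["camera_matrix"]; T=s["extrinsics"]
    v,u=np.mgrid[:z.shape[0],:z.shape[1]]
    x=(u-K[0,2])/K[0,0]*z; y=(v-K[1,2])/K[1,1]*z
    P=np.stack([x,-y,-z],-1)@T[:3,:3].T+T[:3,3]
    P[z==0]=np.nan
    return P
E
python3 - <<'E'
from h import *
print(sense())
for n in("scene","top"):
    s=snapshot(n); cv2.imwrite(f"pics/{n}1.png",s["color"][...,::-1]); np.savez(f"{n}1.npz",**s)
    print(s["camera_matrix"],s["extrinsics"])
E
```

```text
{'time_s': 0.0, 'joints': array([-1.28500214e+00,  2.76586834e-01,  1.50614610e+00,  3.64400980e-06,
        1.36072380e+00, -1.21009356e-01]), 'dq': array([ 0.00077287, -0.00092947, -0.00027648,  0.00118836, -0.00113883,
        0.00052782]), 'effort': array([ 1.34089005e-03, -4.16767502e+01, -2.45801121e+01, -1.44359882e-05,
        1.09978803e-02, -2.32594552e-06]), 'tcp_pos': array([ 0.22735911, -0.52758229,  0.24743919]), 'tool_rot': array([-3.13974264e+00, -2.28556766e-04,  4.06802569e-01]), 'ft_force': array([ 1.39123328, -0.23833241, -0.42285802]), 'moment': array([ 1.46273197e-05, -1.15357394e-02, -1.26555336e-02]), 'grasp_force': 0.0, 'opening': 0.08501410200897248}
[[436.11167942   0.         320.13719542]
 [  0.         436.11167942 203.78535408]
 [  0.           0.           1.        ]] [[ 0.28286808 -0.83459487  0.47269129  0.93565956]
 [ 0.95914707  0.24856937 -0.13509318 -0.06475088]
 [-0.0047485   0.49159402  0.87081156  0.63704197]
 [ 0.          0.          0.          1.        ]]
[[513.03730558   0.         327.18773704]
 [  0.         513.03730558 199.24825275]
 [  0.           0.           1.        ]] [[-1.50011790e-02  9.86168352e-01 -1.65066491e-01  4.36144762e-01]
 [-9.99885842e-01 -1.50937585e-02  6.93535871e-04  1.39350433e-02]
 [-1.80753063e-03  1.65058052e-01  9.86282197e-01  9.53256209e-01]
 [ 0.00000000e+00  0.00000000e+00  0.00000000e+00  1.00000000e+00]]
```

View pics/top1.png

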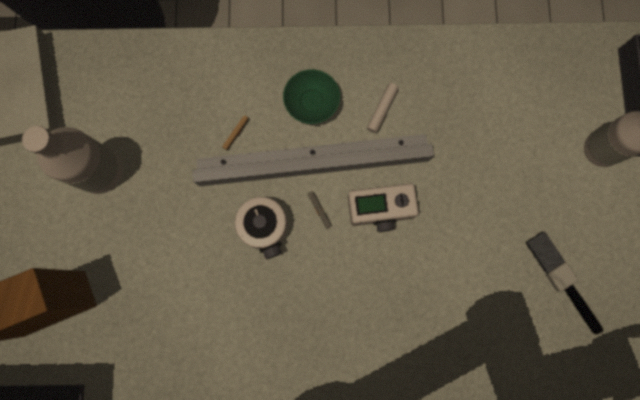

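View pics/scene1.png

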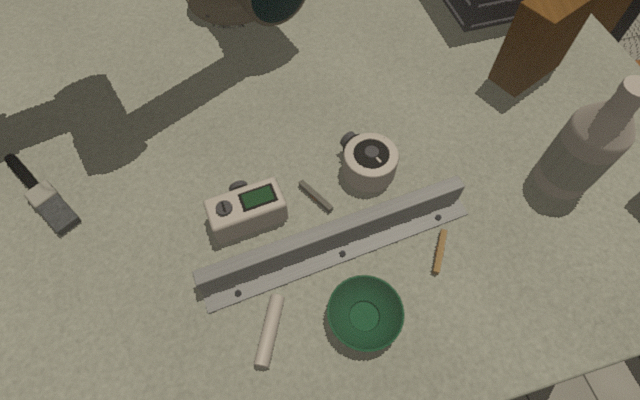

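The top view shows the box timer at about (383,204) with its plunger at (386,226). The fence runs from (195,175) to (432,148), and the round timer is at (262,222). A loose stick at (319,210) lies clear of the timer's path. Next I'll measure the poses from depth.

Run:
```python
from h import *
A={}
for n in("top","scene"):
    s=dict(np.load(n+"1.npz")); P=cloud(s)
    if n=="top":
        print("table z",np.nanmedian(P[250:290,180:260,2]))
        c=P[204,383]; f=P[160,312]; r=P[222,262]; print(c,f,r)
    Q=P.reshape(-1,3); Q=Q[~np.isnan(Q).any(1)]
    def box(c,rad,lo,hi):
        m=(np.hypot(*(Q[:,:2]-c[:2]).T)<rad)&(Q[:,2]>lo)&(Q[:,2]<hi); return Q[m]
    T=box(c,.085,.046,.058); 
    (cx,cy),(w,h),a=cv2.minAreaRect((T[:,:2]*1000).astype(np.float32)); print(n,"timer top",len(T),cx,cy,w,h,a,np.median(T[:,2]))
    F=box(f,.26,.038,.050); F=F[(F[:,0]>c[0]+.035)]
    (cx,cy),(w,h),a=cv2.minAreaRect((F[:,:2]*1000).astype(np.float32)); print("fence",len(F),cx,cy,w,h,a,np.median(F[:,2]))
    F2=Q[(abs(Q[:,0]-f[0])<.06)&(abs(Q[:,1]-f[1])<.24)&(Q[:,2]>.006)&(Q[:,2]<.07)]
    print("allfence z hist",np.histogram(F2[:,2],bins=[.006,.012,.02,.03,.04,.05,.06,.07]))
    G=box(c,.12,.015,.044); G=G[(G[:,0]<c[0]-.02)&(abs(G[:,1]-c[1])<.04)]
    print("plunger-ish",len(G),G.min(0),G.max(0),np.median(G,0))
    R=box(r,.06,.046,.054); print("round",cv2.minEnclosingCircle((R[:,:2]*1000).astype(np.float32)))
```

```text
table z 0.0008087116382856641
[ 0.5760347  -0.08518352  0.0575224 ] [0.66084949 0.03981547 0.04531243] [0.54713869 0.1283378  0.05858429]
top timer top 2149 597.4984130859375 -84.35887145996094 126.3321533203125 119.77226257324219 6.734002113342285 0.05279927784044958
fence 3260 632.7208862304688 35.19328308105469 72.49392700195312 440.4316711425781 5.439455986022949 0.04552156551360481
allfence z hist (array([ 750,  322,  281,  289, 3226,  248,    0]), array([0.006, 0.012, 0.02 , 0.03 , 0.04 , 0.05 , 0.06 , 0.07 ]))
plunger-ish 183 [ 0.53042972 -0.12439416  0.01600774] [ 0.55317718 -0.04570035  0.04391897] [ 0.54090809 -0.08538299  0.03880398]
round ((541.030517578125, 130.03768920898438), 53.91928482055664)
scene timer top 2533 581.5693359375 -85.168701171875 122.90908813476562 118.6138687133789 53.53117370605469 0.05215838044350485
fence 4643 634.6387939453125 36.85614013671875 76.43535614013672 439.8883056640625 4.815913677215576 0.04477268778770149
allfence z hist (array([ 743,  837,  916,  969, 4677,  393,    0]), array([0.006, 0.012, 0.02 , 0.03 , 0.04 , 0.05 , 0.06 , 0.07 ]))
plunger-ish 81 [ 0.53175367 -0.10511348  0.03205203] [ 0.54407876 -0.07469077  0.04396698] [ 0.53762404 -0.09075131  0.0412075 ]
round ((547.4548950195312, 133.3317108154297), 48.904541015625)
```

```bash
cat >> h.py <<'E'
def rects(n,s,lo,hi):
    P=cloud(s); m=((P[...,2]>lo)&(P[...,2]<hi)).astype(np.uint8)
    m=cv2.morphologyEx(m,cv2.MORPH_OPEN,np.ones((3,3)))
    k,L,st,_=cv2.connectedComponentsWithStats(m)
    for i in range(1,k):
        q=P[L==i]
        if len(q)<60 : continue
        if not(.45<np.median(q[:,0])<.75 and abs(np.median(q[:,1]))<.3): continue
        (cx,cy),(w,h),a=cv2.minAreaRect((q[:,:2]*1000).astype(np.float32))
        print(n,len(q),np.round([cx,cy,w,h,a],1),np.round(q.mean(0)*1000,1))
E
python3 - <<'E'
from h import *
for n in("top","scene"):
    s=dict(np.load(n+"1.npz")); rects(n,s,.041,.049); rects(n,s,.0495,.0575)
    P=cloud(s).reshape(-1,3); 
    f=P[(P[:,2]>.042)&(P[:,2]<.048)&(P[:,0]>.61)&(P[:,0]<.71)&(abs(P[:,1]-.036)<.2)]
    k=np.polyfit(f[:,1],f[:,0],1); r=f[:,0]-np.polyval(k,f[:,1])
    for _ in range(5):
        g=abs(r)<.016; k=np.polyfit(f[g,1],f[g,0],1); r=f[:,0]-np.polyval(k,f[:,1])
    print("fence line x=k0*y+k1",k,np.percentile(r[g],[1,99]))
s=dict(np.load("top1.npz"));P=cloud(s)
for v in range(214,236,2): print(v,np.round(P[v,386]*1000))
print(np.round(P[226,370:404:2]*1000).astype(int).tolist())
cv2.imwrite("pics/c1.png",cv2.resize(s["color"][150:260,310:450,::-1],None,fx=5,fy=5,interpolation=cv2.INTER_CUBIC))
E
```

```text
top 3012 [656.1  37.4  25.6 440.4   5.5] [655.6  37.8  45.5]
top 77 [539.1 -91.   17.9  15.8  87.9] [538.7 -90.8  44.1]
top 73 [500.  111.1  13.5  24.3  82.4] [498.6 110.5  44.8]
top 1860 [578.8 -86.8  58.2 118.7   5.7] [578.3 -83.7  53.1]
top 1786 [548.6 132.6  88.1  88.8  29.1] [547.7 132.3  53.1]
fence line x=k0*y+k1 [-0.09564963  0.65939816] [-0.01178817  0.01215805]
scene 4230 [658.   38.9  25.5 439.8   5.5] [660.2  25.4  44.8]
scene 1724 [551.  133.8  87.6  87.6  75.1] [552.7 132.8  52.3]
scene 2213 [581.2 -85.4  58.6 117.8   5.7] [582.6 -83.4  52.4]
fence line x=k0*y+k1 [-0.09625413  0.66250341] [-0.01237156  0.01137762]
214 [559. -91.  51.]
216 [555. -90.  52.]
218 [552. -90.  51.]
220 [549. -91.  49.]
222 [546. -91.  44.]
224 [542. -91.  45.]
226 [538. -90.  49.]
228 [535. -90.  46.]
230 [531. -91.  43.]
232 [532. -95.   1.]
234 [529. -95.  -2.]
[[544, -66, 2], [544, -70, 0], [544, -74, -2], [543, -77, 2], [540, -77, 35], [539, -81, 39], [539, -84, 44], [538, -87, 46], [538, -90, 49], [538, -94, 46], [538, -98, 45], [539, -102, 40], [540, -107, 29], [543, -114, 1], [543, -118, 1], [543, -122, 0], [543, -126, 0]]
```

View pics/c1.png

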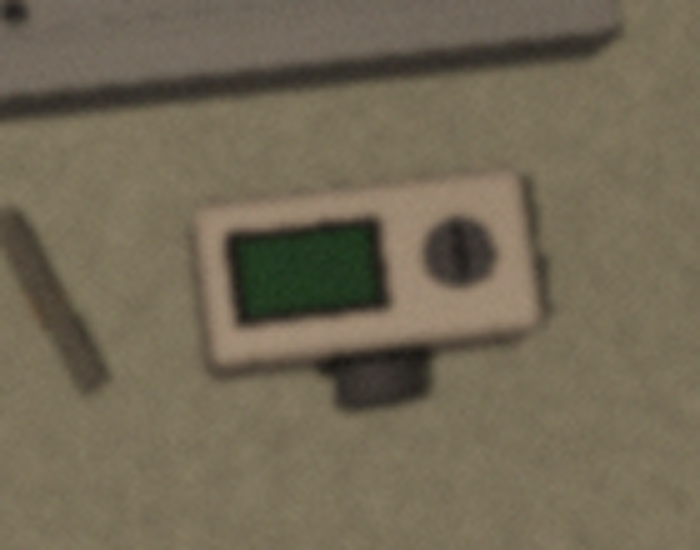

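The depth measurements agree: timer at about (0.580, -0.086), yaw about 5.6°. The fence normal is at about 5.5°, the gap is about 47 mm, and the plunger end is at about (0.532, -0.091), matching the 48 mm given. I'll shut the gripper, align tool x with the fence normal, and approach from behind.

Emit:
move_arm:
  motion:
    - {"wz": 1, "grip": 0}
    - {"wz": 1, "grip": 0}
    - {"wz": 0.23, "grip": 0}
    - {"x": 0.75, "y": -1}
    - {"x": 0.75, "y": -1}
    - {"x": 0.75, "y": -1}
    - {"x": 0.75, "y": -1}
    - {"x": 0.75, "y": -1}
  squeeze: 20

```text
invalid input at $.motion[0]: expected keys x, y, z, wx, wy, wz, grip
```

Emit:
move_arm:
  motion:
    - {"x": 0.75, "y": -1}
    - {"x": 0.75, "y": -1}
    - {"x": 0.75, "y": -1}
    - {"x": 0.75, "y": -1}
    - {"x": 0.75, "y": -1}
    - {"x": 0.75, "y": -1}
    - {"x": 0.75, "y": -1}
    - {"x": 0.75, "y": -1}

```text
invalid input at $.motion[0]: expected keys x, y, z, wx, wy, wz, grip
```

Emit:
move_arm:
  motion:
    - {"x": 0.75, "y": -1}
    - {"x": 0.75, "y": -1}
    - {"x": 0.75, "y": -1}
    - {"x": 0.75, "y": -1}
    - {"x": 0.75, "y": -1}
    - {"x": 0.75, "y": -1}
    - {"x": 0.75, "y": -1}
    - {}

```text
invalid input at $.motion[0]: expected keys x, y, z, wx, wy, wz, grip
```

All the keys are required in every row.

Emit:
move_arm:
  motion:
    - {"x": 0, "y": 0, "z": 0, "wx": 0, "wy": 0, "wz": 1, "grip": 0}
    - {"x": 0, "y": 0, "z": 0, "wx": 0, "wy": 0, "wz": 1, "grip": 0}
    - {"x": 0, "y": 0, "z": 0, "wx": 0, "wy": 0, "wz": 0.23, "grip": 0}
    - {"x": 0.75, "y": -1, "z": 0, "wx": 0, "wy": 0, "wz": 0, "grip": 0}
    - {"x": 0.75, "y": -1, "z": 0, "wx": 0, "wy": 0, "wz": 0, "grip": 0}
    - {"x": 0.75, "y": -1, "z": 0, "wx": 0, "wy": 0, "wz": 0, "grip": 0}
    - {"x": 0.75, "y": -1, "z": 0, "wx": 0, "wy": 0, "wz": 0, "grip": 0}
    - {"x": 0.75, "y": -1, "z": 0, "wx": 0, "wy": 0, "wz": 0, "grip": 0}
  squeeze: 20

```text
time_s: 0.9
tcp_pos: [0.2929, -0.4202, 0.2479]
tool_rot: [-3.141, 0.0, 0.095]
ft_force: [0.3, 0.2, -0.7]
opening: -0.0002
grasp_force: 0.0
```

Emit:
move_arm:
  motion:
    - {"x": 0.75, "y": -1, "z": 0, "wx": 0, "wy": 0, "wz": 0, "grip": 0}
    - {"x": 0.75, "y": -1, "z": 0, "wx": 0, "wy": 0, "wz": 0, "grip": 0}
    - {"x": 0.75, "y": -1, "z": 0, "wx": 0, "wy": 0, "wz": 0, "grip": 0}
    - {"x": 0.75, "y": -1, "z": 0, "wx": 0, "wy": 0, "wz": 0, "grip": 0}
    - {"x": 0.75, "y": -1, "z": 0, "wx": 0, "wy": 0, "wz": 0, "grip": 0}
    - {"x": 0.75, "y": -1, "z": 0, "wx": 0, "wy": 0, "wz": 0, "grip": 0}
    - {"x": 0.75, "y": -1, "z": 0, "wx": 0, "wy": 0, "wz": 0, "grip": 0}
    - {"x": 0.75, "y": -1, "z": 0, "wx": 0, "wy": 0, "wz": 0, "grip": 0}

```text
time_s: 1.7
tcp_pos: [0.397, -0.2496, 0.248]
tool_rot: [-3.141, 0.0, 0.095]
ft_force: [-0.2, 0.3, 0.1]
opening: -0.0003
grasp_force: 0.0
```

Emit:
move_arm:
  motion:
    - {"x": 0.68, "y": -0.9, "z": 0, "wx": 0, "wy": 0, "wz": 0, "grip": 0}
    - {"x": 0.68, "y": -0.9, "z": 0, "wx": 0, "wy": 0, "wz": 0, "grip": 0}
    - {"x": 0.68, "y": -0.9, "z": 0, "wx": 0, "wy": 0, "wz": 0, "grip": 0}
    - {"x": 0.68, "y": -0.9, "z": 0, "wx": 0, "wy": 0, "wz": 0, "grip": 0}
    - {"x": 0.68, "y": -0.9, "z": 0.5, "wx": 0, "wy": 0, "wz": 0, "grip": 0}
    - {"x": 0.68, "y": -0.9, "z": 1, "wx": 0, "wy": 0, "wz": 0, "grip": 0}
    - {"x": 0.68, "y": -0.9, "z": 1, "wx": 0, "wy": 0, "wz": 0, "grip": 0}
    - {"x": 0.68, "y": -0.9, "z": 1, "wx": 0, "wy": 0, "wz": 0, "grip": 0}

```text
time_s: 2.5
tcp_pos: [0.4916, -0.0961, 0.1774]
tool_rot: [3.142, 0.0, 0.095]
ft_force: [0.7, 0.4, -0.6]
opening: 0.0001
grasp_force: 0.0
```

Run:
```python
from h import *
s=snapshot("wrist"); cv2.imwrite("pics/w1.png",s["color"][...,::-1])
rects("w",s,.041,.049); rects("w",s,.0495,.0575); print(sense()["tcp_pos"],s["extrinsics"])
```

```text
w 1454 [539.1 103.8  33.  104.5  86.3] [533.4 101.4  44.8]
w 586 [541.2 -89.2  18.2  31.8   5.4] [541.9 -89.8  44.2]
w 6468 [545.5 110.1  44.9  89.4  80.1] [548.1 111.7  52.6]
w 13969 [579.7 -85.8  58.3 118.    5.9] [580.4 -82.9  52.6]
[ 0.49121759 -0.09285616  0.17417116] [[ 9.40113884e-02  9.48515093e-01  3.02458223e-01  5.68745361e-01]
 [-9.95570802e-01  8.98114044e-02  2.77972958e-02 -8.82883936e-02]
 [-7.98043180e-04 -3.03731839e-01  9.52757227e-01  3.03143712e-01]
 [ 0.00000000e+00  0.00000000e+00  0.00000000e+00  1.00000000e+00]]
```

View pics/w1.png

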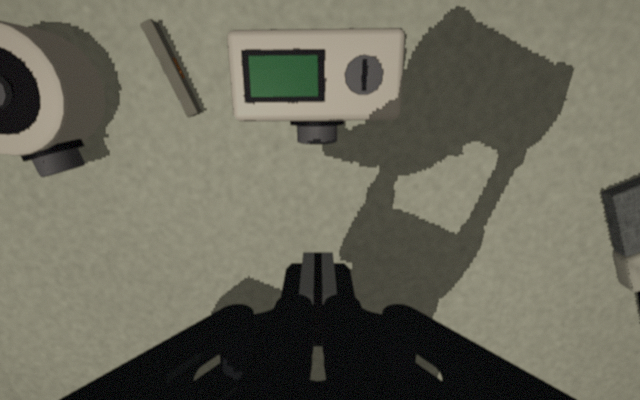

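The wrist view shows the plunger at px (317,132), in line with the shut fingers at px 318. The timer's pose is confirmed, so I'll descend to plunger height.

Emit:
move_arm:
  motion:
    - {"x": 0, "y": -0.05, "z": 1, "wx": 0, "wy": 0, "wz": 0, "grip": 0}
    - {"x": 0, "y": 0, "z": 1, "wx": 0, "wy": 0, "wz": 0, "grip": 0}
    - {"x": 0, "y": 0, "z": 1, "wx": 0, "wy": 0, "wz": 0, "grip": 0}
    - {"x": 0, "y": 0, "z": 1, "wx": 0, "wy": 0, "wz": 0, "grip": 0}
    - {"x": 0, "y": 0, "z": 1, "wx": 0, "wy": 0, "wz": 0, "grip": 0}
    - {"x": 0, "y": 0, "z": 1, "wx": 0, "wy": 0, "wz": 0, "grip": 0}
    - {"x": 0, "y": 0, "z": 1, "wx": 0, "wy": 0, "wz": 0, "grip": 0}
    - {"x": 0, "y": 0, "z": 0.3, "wx": 0, "wy": 0, "wz": 0, "grip": 0}

```text
time_s: 3.35
tcp_pos: [0.4897, -0.0957, 0.0305]
tool_rot: [-3.14, 0.004, 0.095]
ft_force: [-0.2, 0.5, 0.2]
opening: 0.0
grasp_force: 0.0
```

Run:
```python
from h import *
s=snapshot("wrist"); cv2.imwrite("pics/w2.png",s["color"][...,::-1])
t=sense(); print(t["tcp_pos"],t["ft_force"])
```

```text
[ 0.4899044  -0.09575828  0.03054512] [-0.00812694  0.06665258 -0.66553802]
```

View pics/w2.png

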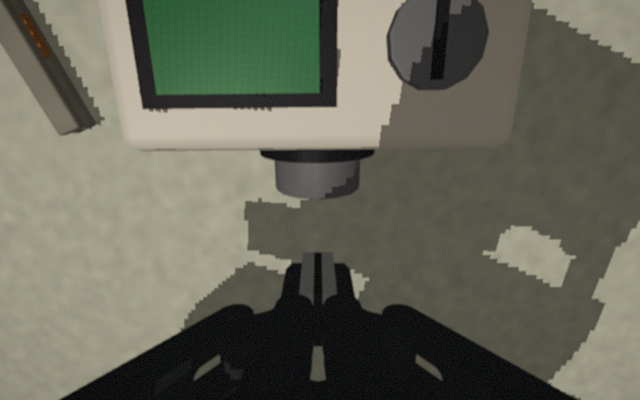

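The plunger (centre px 317) is straight ahead of the fingers, and the timer's front edge is level at row 150. I'll advance gently.

Emit:
move_arm:
  motion:
    - {"x": 0.5, "y": 0, "z": 0, "wx": 0, "wy": 0, "wz": 0, "grip": 0}
    - {"x": 0.5, "y": 0, "z": 0, "wx": 0, "wy": 0, "wz": 0, "grip": 0}
    - {"x": 0.2, "y": 0, "z": 0, "wx": 0, "wy": 0, "wz": 0, "grip": 0}
    - {"x": 0.15, "y": 0, "z": 0, "wx": 0, "wy": 0, "wz": 0, "grip": 0}
    - {"x": 0.15, "y": 0, "z": 0, "wx": 0, "wy": 0, "wz": 0, "grip": 0}
    - {"x": 0.15, "y": 0, "z": 0, "wx": 0, "wy": 0, "wz": 0, "grip": 0}
    - {"x": 0.15, "y": 0, "z": 0, "wx": 0, "wy": 0, "wz": 0, "grip": 0}
    - {"x": 0.15, "y": 0, "z": 0, "wx": 0, "wy": 0, "wz": 0, "grip": 0}

```text
time_s: 4.2
tcp_pos: [0.5291, -0.092, 0.0321]
tool_rot: [-3.141, 0.002, 0.096]
ft_force: [-3.8, 0.0, 1.3]
opening: -0.0003
grasp_force: 1.6
```

Emit:
move_arm:
  motion:
    - {"x": 0.15, "y": 0, "z": 0, "wx": 0, "wy": 0, "wz": 0, "grip": 0}
    - {"x": 0.15, "y": 0, "z": 0, "wx": 0, "wy": 0, "wz": 0, "grip": 0}
    - {"x": 0.15, "y": 0, "z": 0, "wx": 0, "wy": 0, "wz": 0, "grip": 0}
    - {"x": 0.15, "y": 0, "z": 0, "wx": 0, "wy": 0, "wz": 0, "grip": 0}
    - {"x": 0.15, "y": 0, "z": 0, "wx": 0, "wy": 0, "wz": 0, "grip": 0}

```text
time_s: 4.7
tcp_pos: [0.5455, -0.0909, 0.0322]
tool_rot: [3.142, -0.0, 0.095]
ft_force: [-1.8, 1.2, -0.8]
opening: -0.0
grasp_force: 0.8
```

Run:
```python
from h import *
s=snapshot("wrist"); cv2.imwrite("pics/w3.png",s["color"][...,::-1])
s=snapshot("top"); rects("top",s,.0495,.0575)
s=snapshot("scene"); rects("scene",s,.0495,.0575)
t=sense(); print(t["tcp_pos"],t["ft_force"])
```

```text
top 318 [ 5.986e+02 -3.620e+01  5.670e+01  2.040e+01  4.000e-01] [599.1 -36.2  53. ]
top 1770 [548.5 133.6  89.3  87.4   1.5] [548.4 132.4  53.1]
scene 1719 [550.6 134.   87.1  87.9  72. ] [552.7 133.3  52.3]
scene 2287 [605.6 -83.5  59.5 117.7   5.6] [607.7 -81.6  52.4]
[ 0.54611853 -0.09099374  0.03244592] [ 0.36118113 -0.20331709  0.24939382]
```

View pics/w3.png

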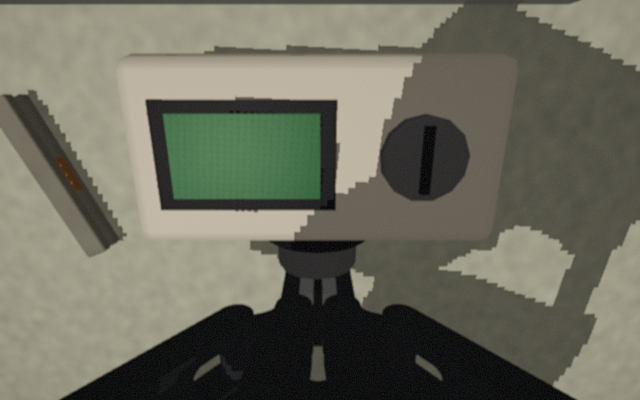

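The timer slid 24 mm and stays square at 5.6°, with about 22 mm left to the fence. Contact is centred and the stick is clear. I'll continue.

Emit:
move_arm:
  motion:
    - {"x": 0.15, "y": 0, "z": 0, "wx": 0, "wy": 0, "wz": 0, "grip": 0}
    - {"x": 0.15, "y": 0, "z": 0, "wx": 0, "wy": 0, "wz": 0, "grip": 0}
    - {"x": 0.15, "y": 0, "z": 0, "wx": 0, "wy": 0, "wz": 0, "grip": 0}
    - {"x": 0.15, "y": 0, "z": 0, "wx": 0, "wy": 0, "wz": 0, "grip": 0}
    - {"x": 0.15, "y": 0, "z": 0, "wx": 0, "wy": 0, "wz": 0, "grip": 0}
    - {"x": 0.15, "y": 0, "z": 0, "wx": 0, "wy": 0, "wz": 0, "grip": 0}
    - {"x": 0.05, "y": 0, "z": 0, "wx": 0, "wy": 0, "wz": 0, "grip": 0}

```text
time_s: 5.55
tcp_pos: [0.5646, -0.089, 0.0323]
tool_rot: [3.141, -0.001, 0.095]
ft_force: [-2.8, -0.5, 1.3]
opening: -0.0
grasp_force: 1.2
```

Emit:
move_arm:
  motion:
    - {"x": 0.08, "y": 0, "z": 0, "wx": 0, "wy": 0, "wz": 0, "grip": 0}
    - {"x": 0.08, "y": 0, "z": 0, "wx": 0, "wy": 0, "wz": 0, "grip": 0}
    - {"x": 0.08, "y": 0, "z": 0, "wx": 0, "wy": 0, "wz": 0, "grip": 0}
    - {"x": 0, "y": 0, "z": 0, "wx": 0, "wy": 0, "wz": 0, "grip": 0}

```text
time_s: 5.95
tcp_pos: [0.5692, -0.0886, 0.0322]
tool_rot: [3.142, -0.001, 0.095]
ft_force: [-2.1, 0.2, 0.8]
opening: -0.0001
grasp_force: 1.2
```

Run:
```python
from h import *
s=snapshot("wrist"); cv2.imwrite("pics/w4.png",s["color"][...,::-1])
s=snapshot("scene"); rects("scene",s,.0495,.0575)
t=sense(); print(t["tcp_pos"],t["ft_force"])
```

```text
scene 1710 [550.8 134.2  87.7  88.7  71.4] [552.8 133.   52.3]
scene 2399 [627.5 -81.4  58.3 117.8   5.5] [628.8 -79.5  52.4]
[ 0.56906567 -0.0885555   0.03225153] [-2.25044795 -0.40428319  0.99027724]
```

View pics/w4.png

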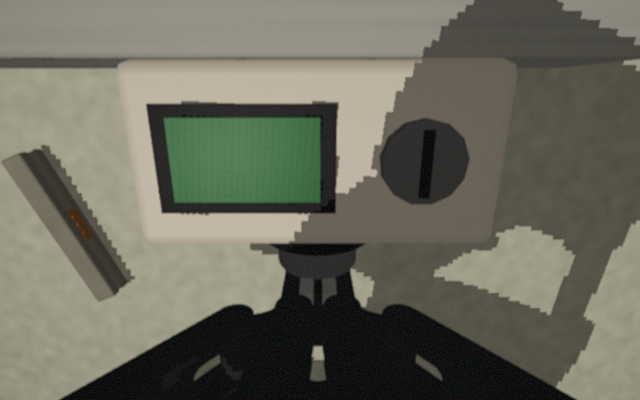

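The timer's back is at or almost at the fence, level across. Now I'll press slowly.

Emit:
move_arm:
  motion:
    - {"x": 0.05, "y": 0, "z": 0, "wx": 0, "wy": 0, "wz": 0, "grip": 0}
    - {"x": 0.05, "y": 0, "z": 0, "wx": 0, "wy": 0, "wz": 0, "grip": 0}
    - {"x": 0.05, "y": 0, "z": 0, "wx": 0, "wy": 0, "wz": 0, "grip": 0}
    - {"x": 0.05, "y": 0, "z": 0, "wx": 0, "wy": 0, "wz": 0, "grip": 0}

```text
time_s: 6.45
tcp_pos: [0.5724, -0.0882, 0.0323]
tool_rot: [3.142, 0.001, 0.096]
ft_force: [-3.9, 0.9, 3.0]
opening: 0.0001
grasp_force: 2.1
```

Emit:
move_arm:
  motion:
    - {"x": 0.05, "y": 0, "z": 0, "wx": 0, "wy": 0, "wz": 0, "grip": 0}
    - {"x": 0.05, "y": 0, "z": 0, "wx": 0, "wy": 0, "wz": 0, "grip": 0}
    - {"x": 0.05, "y": 0, "z": 0, "wx": 0, "wy": 0, "wz": 0, "grip": 0}

```text
time_s: 6.75
tcp_pos: [0.5752, -0.088, 0.0323]
tool_rot: [-3.142, 0.001, 0.096]
ft_force: [-5.9, -1.8, 2.9]
opening: -0.0001
grasp_force: 2.8
```

Emit:
move_arm:
  motion:
    - {"x": 0.05, "y": 0, "z": 0, "wx": 0, "wy": 0, "wz": 0, "grip": 0}
    - {"x": 0.05, "y": 0, "z": 0, "wx": 0, "wy": 0, "wz": 0, "grip": 0}

```text
time_s: 6.95
tcp_pos: [0.5761, -0.0878, 0.0322]
tool_rot: [-3.141, 0.004, 0.096]
ft_force: [-8.7, -2.6, 4.6]
opening: -0.0001
grasp_force: 4.3
```

Emit:
move_arm:
  motion:
    - {"x": 0.05, "y": 0, "z": 0, "wx": 0, "wy": 0, "wz": 0, "grip": 0}

```text
time_s: 7.05
tcp_pos: [0.5761, -0.0878, 0.0321]
tool_rot: [-3.141, 0.006, 0.096]
ft_force: [-10.1, -2.3, 5.2]
opening: 0.0003
grasp_force: 5.2
```

The TCP stopped at x 0.576, where full travel was predicted, and force rose to about 10 N, so the plunger has bottomed out. I'll hold for about 1.4 s and then ease back slowly.

Emit:
move_arm:
  motion:
    - {"x": 0, "y": 0, "z": 0, "wx": 0, "wy": 0, "wz": 0, "grip": 0}
    - {"x": 0, "y": 0, "z": 0, "wx": 0, "wy": 0, "wz": 0, "grip": 0}
    - {"x": 0, "y": 0, "z": 0, "wx": 0, "wy": 0, "wz": 0, "grip": 0}
    - {"x": 0, "y": 0, "z": 0, "wx": 0, "wy": 0, "wz": 0, "grip": 0}
    - {"x": 0, "y": 0, "z": 0, "wx": 0, "wy": 0, "wz": 0, "grip": 0}
    - {"x": 0, "y": 0, "z": 0, "wx": 0, "wy": 0, "wz": 0, "grip": 0}
    - {"x": 0, "y": 0, "z": 0, "wx": 0, "wy": 0, "wz": 0, "grip": 0}
    - {"x": 0, "y": 0, "z": 0, "wx": 0, "wy": 0, "wz": 0, "grip": 0}

```text
time_s: 7.85
tcp_pos: [0.5761, -0.0878, 0.032]
tool_rot: [-3.141, 0.006, 0.096]
ft_force: [-8.7, -2.7, 4.2]
opening: -0.0
grasp_force: 4.5
```

Emit:
move_arm:
  motion:
    - {"x": 0, "y": 0, "z": 0, "wx": 0, "wy": 0, "wz": 0, "grip": 0}
    - {"x": 0, "y": 0, "z": 0, "wx": 0, "wy": 0, "wz": 0, "grip": 0}
    - {"x": 0, "y": 0, "z": 0, "wx": 0, "wy": 0, "wz": 0, "grip": 0}
    - {"x": 0, "y": 0, "z": 0, "wx": 0, "wy": 0, "wz": 0, "grip": 0}
    - {"x": 0, "y": 0, "z": 0, "wx": 0, "wy": 0, "wz": 0, "grip": 0}
    - {"x": 0, "y": 0, "z": 0, "wx": 0, "wy": 0, "wz": 0, "grip": 0}

```text
time_s: 8.45
tcp_pos: [0.5761, -0.0878, 0.0321]
tool_rot: [-3.141, 0.005, 0.096]
ft_force: [-8.2, -2.0, 4.9]
opening: 0.0001
grasp_force: 4.5
```

Run:
```python
from h import *
s=snapshot("wrist"); cv2.imwrite("pics/w5.png",s["color"][...,::-1])
s=snapshot("scene"); rects("scene",s,.0495,.0575)
t=sense(); print(t["tcp_pos"],t["ft_force"])
```

```text
scene 1720 [551.4 133.5  88.5  87.6  81.5] [552.6 132.9  52.3]
scene 2398 [627.6 -81.5  58.5 117.2   4.9] [628.9 -79.9  52.4]
[ 0.57606304 -0.08776802  0.03200487] [-8.9125912  -2.2375876   4.24230104]
```

View pics/w5.png

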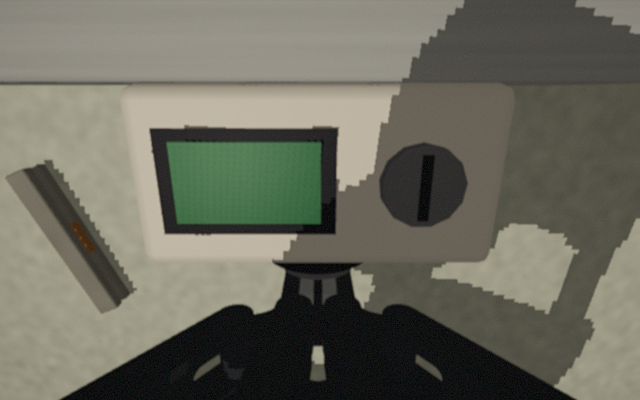

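The timer is flat against the fence and the plunger is sunk. I'll release it smoothly and back away.

Emit:
move_arm:
  motion:
    - {"x": -0.07, "y": 0, "z": 0, "wx": 0, "wy": 0, "wz": 0, "grip": 0}
    - {"x": -0.1, "y": 0, "z": 0, "wx": 0, "wy": 0, "wz": 0, "grip": 0}
    - {"x": -0.1, "y": 0, "z": 0, "wx": 0, "wy": 0, "wz": 0, "grip": 0}
    - {"x": -0.1, "y": 0, "z": 0, "wx": 0, "wy": 0, "wz": 0, "grip": 0}
    - {"x": -0.1, "y": 0, "z": 0, "wx": 0, "wy": 0, "wz": 0, "grip": 0}
    - {"x": -0.1, "y": 0, "z": 0, "wx": 0, "wy": 0, "wz": 0, "grip": 0}
    - {"x": -0.3, "y": 0, "z": 0, "wx": 0, "wy": 0, "wz": 0, "grip": 0}
    - {"x": -0.8, "y": 0, "z": 0, "wx": 0, "wy": 0, "wz": 0, "grip": 0}

```text
time_s: 9.35
tcp_pos: [0.5484, -0.0914, 0.033]
tool_rot: [3.14, -0.006, 0.096]
ft_force: [-0.3, -0.4, 0.4]
opening: 0.0003
grasp_force: 0.0
```

Emit:
move_arm:
  motion:
    - {"x": -1, "y": 0, "z": 0, "wx": 0, "wy": 0, "wz": 0, "grip": 0}
    - {"x": -1, "y": 0, "z": -0.5, "wx": 0, "wy": 0, "wz": 0, "grip": 0}
    - {"x": -0.5, "y": 0, "z": -1, "wx": 0, "wy": 0, "wz": 0, "grip": 0}
    - {"x": 0, "y": 0, "z": -1, "wx": 0, "wy": 0, "wz": 0, "grip": 0}
    - {"x": 0, "y": 0, "z": -1, "wx": 0, "wy": 0, "wz": 0, "grip": 0}
    - {"x": 0, "y": 0, "z": 0, "wx": 0, "wy": 0, "wz": 0, "grip": 0}

```text
time_s: 9.95
tcp_pos: [0.4989, -0.0966, 0.1054]
tool_rot: [3.138, -0.009, 0.095]
ft_force: [1.2, -0.4, 0.3]
opening: 0.0
grasp_force: 0.0
```

Run:
```python
from h import *
s=snapshot("wrist"); cv2.imwrite("pics/w6.png",s["color"][...,::-1]); rects("w",s,.0495,.0575); rects("w",s,.041,.049)
s=snapshot("scene"); rects("scene",s,.0495,.0575)
t=sense(); print(t["tcp_pos"],t["ft_force"])
```

```text
w 11423 [607.3 -84.1  20.5 117.8   5.4] [607.5 -83.8  52.3]
w 126 [593.4 -48.2   1.   17.8   5.2] [593.4 -48.7  46.6]
w 1471 [588.  -84.2  18.5  37.6   5.2] [589.1 -85.8  44.2]
w 108 [ 601.2 -130.3    1.    16.1    5.3] [ 601.  -130.    46.2]
scene 1698 [550.6 133.9  88.4  87.   77.3] [552.7 133.1  52.3]
scene 2391 [627.5 -81.7  58.7 118.2   5.8] [628.9 -79.4  52.4]
[ 0.49657249 -0.09580661  0.102761  ] [-0.03062074 -0.04511123 -0.59304728]
```

View pics/w6.png

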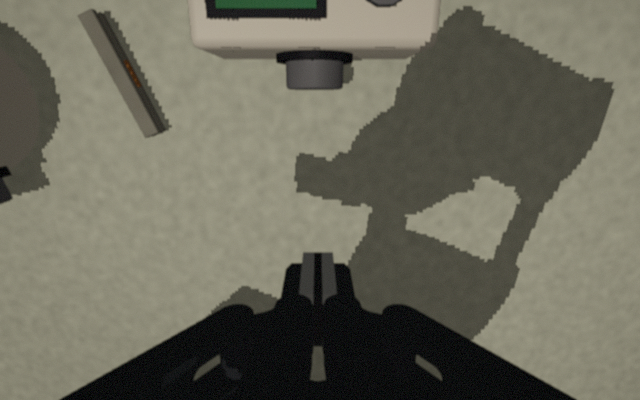

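The plunger has sprung out (px (315,72)). The timer hasn't moved from the fence (627.5, yaw about 5.5°), the round timer hasn't moved, and the robot is clear.

```bash
python3 -c "
from bench import workorder; print(workorder.job_done())"
```

```text
the job is handed in; nothing more can be done
None
```

The job is handed in: the box timer stands flat against the fence, its plunger was held fully in for about 1.4 s and then sprang out, and the round timer was not moved.

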